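# Level a resin mould tray with a gauge blade

## Robot

A 6-joint arm with a two-finger parallel gripper is mounted at the origin on the work surface. World frame = base frame: x ahead of the robot, y to its left, z up, the work surface at z = 0. Lengths are in m, angles in rad, forces in N, time in s.
With the tool pointing down it reaches from about 0.375 to 0.9 m from the base axis. Payload 3.1 kg.
Tool frame: the origin (TCP) lies on the centre line of the jaws, within the pads' length; the fingertips stand 22 mm ahead of it and the grasp point (between the pads) lies 3 mm ahead of it; z points along the fingers, y is the line along which they close (so a half turn about z gives the same grasp; the last joint's range is limited). The gripper opens to 85 mm and grips with 20 to 120 N. Pads are 22 mm wide; open, the fingers measure 114 mm over their backs; the gripper's body (76 mm by 85 mm) begins 54 mm behind the grasp point. The pads swing forward as they close: fully open they stand 13 mm farther back than shut.
Start: joints at [-1.474, 0.527, 1.433, -0, 1.181, -0.178], TCP at [0.17, -0.602, 0.23] pointing down, gripper open.
Joint ranges: [-3.08, 3.08], [-0.75, 2.2], [0.22, 2.44], [-1.43, 4.57], [0, 2.65], [-2.85, 2.85]. Speed limits (rad/s): [2.79, 2.79, 3.14, 3.14, 3.14, 3.14].

## Interface

Orientations are given as a unit quaternion [x, y, z, w].
In Python, from station import manip gives the robot as it stands.
- The arm moves only by the tool shift_gripper, called after ">>>" as name([rows], argument=value, ...), one row to a line, values as JSON. Schema: {"type":"object","properties":{"offsets":{"type":"array","items":{"type":"array","items":{"type":"number"},"minItems":5,"maxItems":5},"minItems":1,"maxItems":20},"force":{"type":"number"},"only":{"type":"string"},"quiet":{"type":"boolean"},"lines":{"type":"string"}},"required":["offsets"],"additionalProperties":false}. offsets is a list of rows, 1 to 20 of them, each of 5 numbers: dx, dy, dz in normalised numbers (1 is 0.75 m), then a turn about the tool's z in fractions of the full range, 1 being pi/2 rad, then the opening from 0.0 (shut) to 1.0 (fully open); each row is the pose to reach, as a shift and turn from the pose commanded when the call began, along the tool's axes at that moment; what a row does not reach only later rows make up. A row lasts 1/10 s, in which the tool goes at most 0.05 m and 0.15 rad, less where a joint would pass 70% of its speed; a pose out of reach is approached as far as the arm can. The fingers move at their own pace and stop on an object; force is the grip in N (left out, the last holds). Time passes only in rows, so rows that do not move let the fingers close. The tool returns the time, the measured TCP pose, the force, the opening and the grip force at its end. only (a regular expression) keeps the lines of the reply that match it, lines (a string "A,B") keeps lines A to B, and quiet returns only ok. A shift or turn number past 1, either way, is cut back to 1. Input that does not fit is refused with a message, and nothing moves.
- manip.sense(): the state, without advancing time (a new reading comes with each control period).
- manip.snapshot(name): name is "scene" or "side" or "wrist"; returns a dict with "pixels" (400x640x3 uint8, red, green, blue), "range_z" (400x640 float32, m along the optical axis (not along the pixel's ray), 0 where there is no reading), "fov_y" (degrees; the focal length in pixels is half the picture's height over the tangent of half this angle, whatever the lens; pixels are square), "cx", "cy" (the principal point, pixels), "R" (3x3) and "t" (3): a world point X has camera coordinates R X + t; the wrist camera has in their place "hand_eye" (4x4, takes a point from camera to tool coordinates, whose origin is the TCP and whose axes are the flange's). Camera axes: x right, y down, z forward; pixel columns grow to the right and rows downward; lengths in m; the calibration is good to about 2 mm. A picture is of the moment at which its call begins: read the wrist's pose just before it.
- manip.sign_off(): hands the job in; it is judged then, once.
The state is a dict: "t": time; "q": joint angles; "qd": joint speeds; "tau": joint torques, N m; "tcp_pos": TCP position; "tool_rot": TCP orientation; "force": force on the tool from outside, world axes, zero at the start; "ft_torque": the same for the moment, N m; "finger_gap": opening from 0.0 (shut) to 1.0 (fully open); "gripper_force": force on a finger pad.
Only numpy, scipy, OpenCV 4.12 (cv2) and the standard library are available. Lean on these libraries where they do the work, as an engineer would, in place of code of your own. Each camera call takes 0.05 s, during which the arm holds its last target. There are 200 camera calls.

## Task

Before the next resin layer is poured, level the white mould tray, which sags at its blue-handled front: tip that front up by the handle to about 20 degrees (never past 30), where its stiff hinge holds it. With the tray still tipped, slide the steel gauge blade tip first through the slot under the yellow strap until its red line is at the slot's mouth, then lower the tray until its foot rests on the blade and it stands level. Let go of everything and leave the bottle, torch and cup where they stand.

Things in the scene. Friction and masses are not known exactly. Their poses are not given: they have to be found in the camera images.
- stand: levelling stand fixed to the table, about 300 x 270 mm. Origin on the table in the middle of the slot's mouth. Its x axis points into the slot (insertion direction, towards the tray's hinge), z up. The slot is a channel along x on the table top itself, 44 mm wide between aluminium rails 14 mm high from x = 0 to 85 mm, open at its far end: nothing stops the blade at the right depth
- slot_mouth (a point): middle of the slot's mouth (outer face of the yellow strap), 4 mm above the table. The strap roofs the channel from x = 0 to 24 mm of the stand, underside 14 mm, top 19 mm above the table. Flared lead-in rails 14 mm high before the mouth narrow from about 80 mm at x = -33 mm to 44 mm at x = 0
- tray_hinge (a point): middle of the tray's hinge axis, 265 mm beyond the slot's mouth along the stand's x, 30 mm above the table; the axis is level, along the stand's y
- tray (a joint): angle of the white mould tray (230 x 220 mm, 0.6 kg, round casting fixed in it): 0 level, positive is the handle side tipped up, -0.034 is sagging on its lower stop, as at the start. Stiff friction hinge: stays where it is left; about 8 N up at the handle raises it, about 2 N down lowers it. Its black foot, 35 to 60 mm beyond the mouth, is 8 mm above the table when level, 1 mm when sagging
- handle (a point): centre of the blue round handle bar, 12 mm thick, 120 mm long along the stand's y between two steel posts; tray level: 38 mm beyond the slot's mouth, 100 mm above the table, 45 mm above the tray's front wall. It swings with the tray about the hinge (level: 227 mm before it, 70 mm above it); the bar can turn between gripper pads
- blade: loose steel gauge blade lying flat, 180 x 36 x 8 mm, about 0.25 kg. Origin at the centre of its underside; x along it towards the plain tip (x = +90 mm), z up. Across its tail (x = -90 to -74 mm) is a black crossbar 80 mm wide, 16 mm thick, 24 mm high, to be pushed from behind or pinched. It starts on the table, tip 58 to 100 mm before the slot's mouth, pointing roughly at it
- red_line (a point): centre of the 4 mm wide red line across the top of the blade, 80 mm back from the tip (10 mm ahead of the blade's origin), 8 mm above its underside
- blade_tail (a point): middle of the rear face of the blade's black crossbar, 90 mm behind the blade's origin, 12 mm above its underside
- hardener: clear bottle 64 mm wide, 165 mm tall plus a yellow cap, origin at the centre of its underside; leave alone
- torch: blue gas canister 66 mm wide with a black torch head, 185 mm tall, origin at the centre of its underside; leave alone
- mixing_cup: clear plastic cup, 72 mm wide at the rim, 85 mm tall, origin at the centre of its underside; leave alone

How it is judged:
By the outcome, as a careful person would: the job done as asked, in the order asked, and still so for the second after the job is handed in, with the robot touching nothing.
It also fails if it takes over 72 s, if anything falls off the work surface, if the arm or the gripper's body presses on something with over 40 N, if the wrist force passes 120 N, or if a joint passes its speed limit or range.

## Working session

There is one attempt and no reset: what is moved stays moved. The work goes in short steps, Python scripts to look and compute and a tool call to move; the robot and the scene stay as the last step left them, time stands still between calls to the robot, and variables do not carry over. Pictures are saved under pics/ and viewed, at most 10 in all, crops included, and the job is handed in when it is done.

```bash
ls; mkdir -p pics
```

Create h.py:
```python
import numpy as np, cv2
from station import manip
from scipy.spatial.transform import Rotation as Ro
def cloud(s, st=None):
    """world points HxWx3"""
    z=s["range_z"].astype(float); h,w=z.shape
    f=h/2/np.tan(np.radians(s["fov_y"])/2)
    u,v=np.meshgrid(np.arange(w),np.arange(h))
    P=np.stack([(u-s["cx"])/f*z,(v-s["cy"])/f*z,z],-1)
    if "R" in s: W=(P-s["t"])@np.array(s["R"])
    else:
        H=np.array(s["hand_eye"]); T=P@H[:3,:3].T+H[:3,3]
        W=T@Ro.from_quat(st["tool_rot"]).as_matrix().T+st["tcp_pos"]
    W[z==0]=np.nan
    return W
def snap(n):
    st=manip.sense(); s=manip.snapshot(n); return s,cloud(s,st)
def save(s,f,crop=None,k=1):
    im=s["pixels"][...,::-1]
    if crop: a,b,c,d=crop; im=im[b:d,a:c]
    cv2.imwrite("pics/"+f,cv2.resize(im,None,fx=k,fy=k))
```

Run:
```python
from h import *
st=manip.sense(); print(st)
A={}
for n in("scene","side"):
    s,W=snap(n); save(s,n+".png"); np.savez("pics/"+n+".npz",px=s["pixels"],W=W); print(n,s["fov_y"],s["R"],s["t"])
```

```text
pics
station.py
{'t': 0.0, 'q': array([-1.47451445e+00,  5.28455926e-01,  1.43391126e+00,  7.90850752e-06,
        1.18135466e+00, -1.78510793e-01]), 'qd': array([ 9.19208283e-04,  4.46197314e-04, -8.72323252e-05, -7.95168509e-04,
        2.21463105e-03,  6.32827813e-04]), 'tau': array([ 2.60504257e-04, -4.42353702e+01, -1.78023756e+01, -3.21601046e-04,
        8.39369459e-03,  9.74442031e-06]), 'tcp_pos': array([ 0.16954687, -0.60082719,  0.22943704]), 'tool_rot': array([ 9.90575608e-01,  1.36962885e-01,  4.74113596e-05, -1.06354431e-03]), 'force': array([0.09587461, 0.24047637, 0.03523655]), 'ft_torque': array([-0.03376501, -0.03935366, -0.02240449]), 'gripper_force': 0.0, 'finger_gap': 0.9997748160063555}
scene 49.6483834876187 [[-0.76007152  0.64950602  0.02081363]
 [ 0.43838441  0.53612745 -0.72137817]
 [-0.47969822 -0.53917463 -0.69222852]] [ 0.53455446 -0.1287216   1.57155419]
side 52.33011425688147 [[-0.99523359 -0.09600505  0.01712132]
 [-0.07138343  0.5975676  -0.79863469]
 [ 0.06644181 -0.79605025 -0.60157252]] [0.57967814 0.19102044 0.93661553]
```

View pics/scene.png

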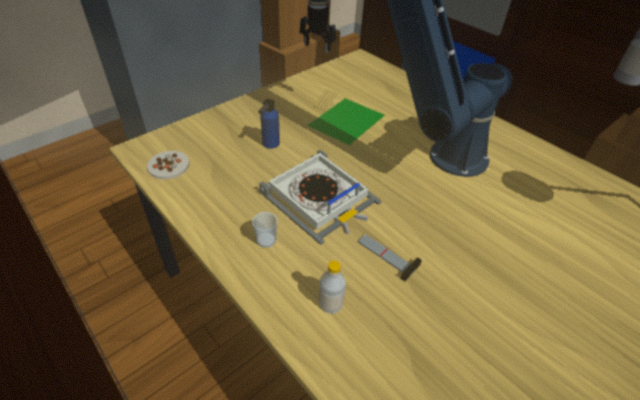

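View pics/side.png

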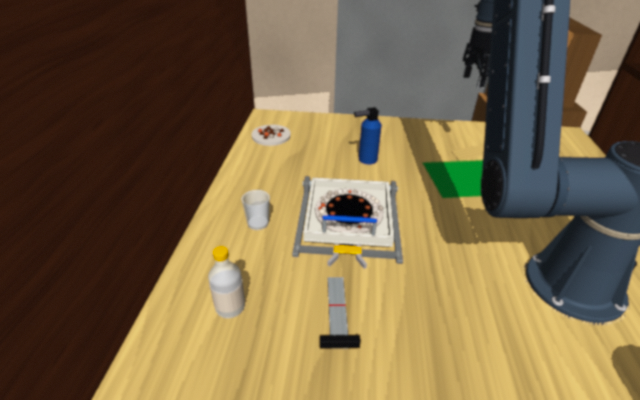

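The scene view shows the strap at about (347,215), the blue handle at (343,195) and the blade from (362,240) to (412,268). In the side view the strap is at (348,250), the handle at (349,218), the red line at (337,305) and the tail bar at (340,341). Next I measure these points.

Run:
```python
import numpy as np, cv2
for n,R in(("scene",dict(strap=(330,205,365,228),handle=(320,178,365,215),bar=(392,252,428,285),red=(370,235,400,268),blade=(352,230,408,272))),
 ("side",dict(strap=(325,240,370,262),handle=(315,208,385,238),bar=(312,330,368,352),red=(322,298,352,312),blade=(320,272,352,336)))):
    d=np.load(f"pics/{n}.npz"); W=d["W"]; hsv=cv2.cvtColor(d["px"],cv2.COLOR_RGB2HSV).astype(int); H,S,V=hsv[...,0],hsv[...,1],hsv[...,2]
    M=dict(strap=(H>20)&(H<28)&(S>200)&(V>140),handle=(H>105)&(H<130)&(S>150),bar=(V<60),red=((H<8)|(H>172))&(S>120),blade=(S<70)&(V>60))
    for k,(a,b,c,e) in R.items():
        m=np.zeros(H.shape,bool); m[b:e,a:c]=M[k][b:e,a:c]; m&=~np.isnan(W[...,0])
        p=W[m]; 
        if len(p)<3: print(n,k,len(p)); continue
        md=np.median(p,0); p=p[np.linalg.norm(p-md,axis=1)<.12]
        r=cv2.minAreaRect((p[:,:2]*1000).astype(np.float32))
        u,s,vt=np.linalg.svd(p[:,:2]-p[:,:2].mean(0),full_matrices=False)
        print(n,k,len(p),"mean",p.mean(0).round(4),"zmm",p[:,2].min().round(3),p[:,2].max().round(3),"axis",vt[0].round(3),"rect",np.round(r[0],1),np.round(r[1],1),round(r[2],1))
```

```text
scene strap 107 mean [ 0.5268 -0.0377  0.0189] zmm 0.015 0.024 axis [1.    0.006] rect [526.3 -38.2] [23.  65.5] 89.3
scene handle 72 mean [ 0.5335 -0.0603  0.0972] zmm 0.091 0.102 axis [1.    0.015] rect [528.2 -61.1] [119.2   9.5] 3.2
scene bar 112 mean [0.5379 0.2199 0.0231] zmm 0.005 0.029 axis [0.995 0.104] rect [531.8 219.3] [74.4 13.1] 5.1
scene red 0
scene blade 582 mean [0.5402 0.1266 0.0076] zmm -0.002 0.022 axis [-0.106  0.994] rect [538.9 125.1] [ 39.5 168.2] 5.9
side strap 208 mean [ 0.5251 -0.0372  0.0169] zmm -0.003 0.022 axis [-1.    -0.026] rect [525.3 -38.7] [63.7 25.5] 1.1
side handle 314 mean [ 0.5264 -0.0789  0.081 ] zmm 0.035 0.101 axis [0.016 1.   ] rect [ 526.9 -110.1] [122.8 110.9] 1.3
side bar 447 mean [0.5281 0.2206 0.0187] zmm 0.002 0.026 axis [-0.993 -0.12 ] rect [528.  217.7] [75.3 16.5] 7.4
side red 3 mean [0.553  0.1281 0.0078] zmm 0.007 0.009 axis [-0.939 -0.345] rect [552.9 128.2] [4.4 0.8] 19.3
side blade 954 mean [0.5383 0.1279 0.0073] zmm -0.003 0.025 axis [-0.114  0.993] rect [537.9 128.1] [ 37.4 167.8] 6.9
```

Add to h.py:
```python
def go(p,yaw=None):
    """print tool-axis shift to world TCP p with tool x-axis at world yaw"""
    st=manip.sense(); R=Ro.from_quat(st["tool_rot"]).as_matrix(); y0=np.arctan2(R[1,0],R[0,0])
    d=R.T@(np.array(p)-st["tcp_pos"])
    print("pos",st["tcp_pos"].round(4),"yaw",round(y0,4),"shift",d.round(4),"turn",None if yaw is None else round(y0-yaw,4))
```

Run:
```python
from h import *
go([.527,-.062,.32],0.0)
d=np.load("pics/scene.npz");W=d["W"]
for n,(u,v) in dict(torch=(270,130),cup=(265,230),bottle=(331,292)).items(): print(n,W[v,u].round(3))
```

```text
pos [ 0.1696 -0.6009  0.2295] yaw 0.2748 shift [ 0.4903 -0.4218 -0.0895] turn 0.2748
torch [ 0.498 -0.468  0.084]
cup [ 0.787 -0.101  0.083]
bottle [0.788 0.169 0.096]
```

The manual's scale: shifts go in shares of 0.75 m and turns go in shares of pi/2 rad. Converting my numbers, 0.49 m is 0.6533, -0.422 m is -0.5627, 0.275 rad is 0.1751.

>>> shift_gripper([
  [0,0,-0.1193,0,1],
  [0.6533,-0.5627,-0.1193,0.1751,1],
  [0.6533,-0.5627,-0.1193,0.1751,1],
  [0.6533,-0.5627,-0.1193,0.1751,1],
  [0.6533,-0.5627,-0.1193,0.1751,1],
  [0.6533,-0.5627,-0.1193,0.1751,1],
  [0.6533,-0.5627,-0.1193,0.1751,1],
  [0.6533,-0.5627,-0.1193,0.1751,1],
  [0.6533,-0.5627,-0.1193,0.1751,1],
  [0.6533,-0.5627,-0.1193,0.1751,1],
  [0.6533,-0.5627,-0.1193,0.1751,1],
  [0.6533,-0.5627,-0.1193,0.1751,1],
  [0.6533,-0.5627,-0.1193,0.1751,1],
  [0.6533,-0.5627,-0.1193,0.1751,1],
  [0.6533,-0.5627,-0.1193,0.1751,1],
  [0.6533,-0.5627,-0.1193,0.1751,1],
  [0.6533,-0.5627,-0.1193,0.1751,1],
], force=60)

```text
t: 1.8
tcp_pos: [0.5259, -0.063, 0.3194]
tool_rot: [1.0, -0.0, -0.001, 0.0]
force: [-0.1, 0.8, 0.6]
finger_gap: 0.999
gripper_force: 0.0
```

Run:
```python
from h import *
go([.527,-.062,.32],0.0)
s,W=snap("wrist"); save(s,"w1.png"); np.savez("pics/w1.npz",px=s["pixels"],W=W)
```

```text
pos [ 0.5259 -0.063   0.3194] yaw -0.0008 shift [ 0.0011 -0.001  -0.0006] turn -0.0008
```

View pics/w1.png

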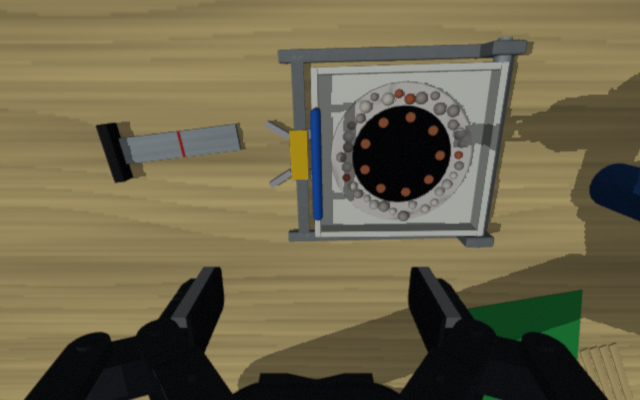

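The wrist picture shows the whole job: strap at (299,155), handle bar at (316,108–220), red line at (181,144), tail bar at (114,152) and blade tip at (240,137).

Create meas.py:
```python
import sys
from h import *
d=np.load(f"pics/{sys.argv[1]}.npz"); W=d["W"]; hsv=cv2.cvtColor(d["px"],cv2.COLOR_RGB2HSV).astype(int); H,S,V=hsv[...,0],hsv[...,1],hsv[...,2]
x,y,z=W[...,0],W[...,1],W[...,2]
near=(abs(x-.53)<.12)&(y>-.2)&(y<.28)
def rep(k,m):
    m=cv2.morphologyEx((m&near).astype(np.uint8),cv2.MORPH_OPEN,np.ones((2,2)))
    n,l,s,_=cv2.connectedComponentsWithStats(m)
    if n<2: return print(k,"none")
    p=W[l==1+s[1:,4].argmax()]
    r=cv2.minAreaRect((p[:,:2]*1000).astype(np.float32)); b=cv2.boxPoints(r)
    e=max(((b[1]-b[0]),(b[2]-b[1])),key=np.linalg.norm); e=e/np.linalg.norm(e)
    print(k,len(p),"c",np.round(r[0],1),"size",np.round(r[1],1),"long axis",e.round(3),"z",np.percentile(p[:,2]*1000,[5,50,95]).round(1))
rep("strap",(H>18)&(H<30)&(S>180)&(V>120)&(z>.012)&(z<.03))
rep("handle",(H>105)&(H<130)&(S>150)&(V>90)&(z>.06))
rep("bar",(V<70)&(z>.019)&(z<.03)&(y>.05))
rep("red",((H<8)|(H>172))&(S>120)&(z<.02)&(y>-.03))
rep("blade",(S<75)&(V>60)&(z>.004)&(z<.012)&(y>.03))
```

```bash
python3 meas.py w1
```

Run:
```python
from h import *
d=np.load("pics/w1.npz");W=d["W"]
for n,u,v in(("rail far L",400,53),("rail far R",480,50),("side rail",320,56),("side rail2",500,48),("front rail top",298,90),("front rail bot",300,215),("lead1",277,127),("lead2",279,180)): print(n,(W[v,u]*1000).round(1))
```

```text
strap 801 c [520.9 -42.5] size [70.8 22.1] long axis [0.999 0.052] z [nan nan nan]
handle 859 c [514.8 -68.1] size [148.2   7.6] long axis [0.996 0.084] z [nan nan nan]
bar 716 c [523.4 212.2] size [83.7 15.7] long axis [0.995 0.103] z [nan nan nan]
red 63 c [537.2 121.5] size [35.2  3.9] long axis [0.991 0.131] z [6.9 8.1 9.7]
blade 1494 c [530.4 164.7] size [37.5 81.3] long axis [ 0.122 -0.993] z [nan nan nan]
rail far L [ 653.2 -171.3   10.9]
rail far R [ 656.4 -271.    13.2]
side rail [649.6 -70.1  11.8]
side rail2 [ 655.2 -279.    45.6]
front rail top [608.9 -41.5  12. ]
front rail bot [433.6 -41.4  11.6]
lead1 [561.4 -12.1  10. ]
lead2 [487.7 -12.4  13.2]
```

```bash
sed -i 's/p=W\[l==1+s\[1:,4\].argmax()\]/p=W[(l==1+s[1:,4].argmax())\&~np.isnan(z)]; md=np.median(p,0); p=p[abs(p[:,2]-md[2])<.012]/; s/print(k,len(p),/print(k,len(p),"mean",(p.mean(0)*1000).round(1),/' meas.py; python3 meas.py w1
```

Run:
```python
from h import *
d=np.load("pics/w1.npz");W=d["W"].reshape(-1,3);px=d["px"].reshape(-1,3)
# stand side rails: gray, z 8..20, x outer edges per y bin
hs=cv2.cvtColor(d["px"],cv2.COLOR_RGB2HSV).reshape(-1,3)
m=(hs[:,1]<80)&(W[:,2]>.006)&(W[:,2]<.022)
for y in np.arange(-.26,-.04,.03):
    b=W[m&(abs(W[:,1]-y)<.006)]
    hi=b[b[:,0]>.62];lo=b[b[:,0]<.45]
    print(round(y,3),(hi[:,0].min()*1000).round(1) if len(hi) else None,(hi[:,0].max()*1000).round(1) if len(hi) else None,(lo[:,0].min()*1000).round(1) if len(lo) else None,(lo[:,0].max()*1000).round(1) if len(lo) else None)
```

```text
strap 780 mean [524.3 -42.3  18.8] c [523.  -42.1] size [65.7 22.7] long axis [1.    0.017] z [17.3 18.9 20.3]
handle 857 mean [528.  -65.4  98.3] c [524.6 -65.3] size [128.3   9.2] long axis [1.    0.027] z [96.6 98.4 99.7]
bar 709 mean [527.5 211.7  22.9] c [525.9 212.9] size [78.5 15.5] long axis [0.993 0.116] z [19.1 23.2 24.8]
red 63 mean [537.5 121.5   8.1] c [537.2 121.5] size [35.2  3.9] long axis [0.991 0.131] z [6.9 8.1 9.7]
blade 1489 mean [531.4 164.2   7.3] c [530.4 164.4] size [37.5 82.9] long axis [ 0.122 -0.993] z [5.6 7.6 8.9]
-0.26 647.4 662.5 395.6 400.2
-0.23 647.2 662.6 395.3 399.7
-0.2 646.1 661.3 394.5 398.6
-0.17 645.0 660.2 393.7 399.1
-0.14 644.9 660.3 393.6 398.4
-0.11 643.8 659.1 392.1 398.6
-0.08 624.5 657.8 392.2 440.6
-0.05 620.0 658.0 390.4 449.7
```

Scaled: -1.57 rad is -0.9995.

>>> shift_gripper([
  [0,0,0,-0.9995,1],
  [0,0,0,-0.9995,1],
  [0,0,0,-0.9995,1],
  [0,0,0,-0.9995,1],
  [0,0,0,-0.9995,1],
  [0,0,0,-0.9995,1],
  [0,0,0,-0.9995,1],
  [0,0,0,-0.9995,1],
  [0,0,0,-0.9995,1],
  [0,0,0,-0.9995,1],
  [0,0,0,-0.9995,1],
], quiet=true)

```text
ok
```

>>> shift_gripper([
  [0,0,0,-0.9868,1],
  [0,0,0,-0.9868,1],
  [0,0,0,-0.9868,1],
  [0,0,0,-0.9868,1],
  [0,0,0,-0.9868,1],
  [0,0,0,-0.9868,1],
  [0,0,0,-0.9868,1],
  [0,0,0,-0.9868,1],
  [0,0,0,-0.9868,1],
  [0,0,0,-0.9868,1],
  [0,0,0,-0.9868,1],
  [0,0,0,-0.9868,1],
])

```text
t: 4.15
tcp_pos: [0.526, -0.064, 0.3198]
tool_rot: [0.012, 1.0, -0.0, -0.0]
force: [-1.2, -0.1, -0.1]
finger_gap: 1.0
gripper_force: 0.0
```

Run:
```python
from h import *
go([.527,-.062,.32],0.0)
s,W=snap("wrist"); save(s,"w2.png"); np.savez("pics/w2.npz",px=s["pixels"],W=W)
```

```bash
python3 meas.py w2
```

```text
pos [ 0.526  -0.064   0.3198] yaw 3.1167 shift [-0.001   0.002  -0.0002] turn 3.1167
strap 778 mean [524.6 -40.4  18.7] c [525.3 -39.7] size [66.8 23.8] long axis [0.999 0.034] z [17.3 18.8 20.1]
handle 770 mean [520.9 -63.6  97.9] c [525.1 -63.4] size [127.4   8.2] long axis [1.    0.026] z [94.9 98.1 99.7]
bar 681 mean [526.7 213.   23.3] c [527.9 214.2] size [78.7 17.6] long axis [0.992 0.123] z [21.6 23.3 24.8]
red 36 mean [533.9 123.9   7.8] c [533.8 123.9] size [24.9  3.2] long axis [0.993 0.119] z [6.4 7.7 9.5]
blade 1464 mean [534.1 167.3   7.2] c [535.7 166.9] size [39.7 81.4] long axis [ 0.13  -0.992] z [5.4 7.5 8.9]
```

Run:
```python
from h import *
go([.5255,-.065,.095],np.pi-.0245)
```

```text
pos [ 0.5261 -0.0638  0.3199] yaw 3.1161 shift [ 0.0005 -0.0012  0.2249] turn -0.001
```

Scaled: 0.225 m is 0.3, 0.21 m is 0.28.

>>> shift_gripper([
  [0.0007,-0.0016,0.0667,0,1],
  [0.0007,-0.0016,0.1333,0,1],
  [0.0007,-0.0016,0.2,0,1],
  [0.0007,-0.0016,0.2533,0,1],
  [0.0007,-0.0016,0.28,0,1],
  [0.0007,-0.0016,0.3,0,1],
  [0.0007,-0.0016,0.3,0,1],
  [0.0007,-0.0016,0.3,0,0],
  [0.0007,-0.0016,0.3,0,0],
  [0.0007,-0.0016,0.3,0,0],
  [0.0007,-0.0016,0.3,0,0],
  [0.0007,-0.0016,0.3,0,0],
  [0.0007,-0.0016,0.3,0,0],
  [0.0007,-0.0016,0.3,0,0],
  [0.0007,-0.0016,0.3,0,0],
  [0.0007,-0.0016,0.3,0,0],
], force=50)

```text
t: 5.8
tcp_pos: [0.5277, -0.0642, 0.0971]
tool_rot: [0.011, 1.0, -0.001, 0.002]
force: [-0.9, -0.6, 12.9]
finger_gap: 0.002
gripper_force: 6.4
```

Run:
```python
from h import *
go([.5255,-.065,.095],np.pi-.0245); st=manip.sense(); print(st["force"],st["ft_torque"])
```

```text
pos [ 0.5277 -0.0642  0.0971] yaw 3.12 shift [ 0.0022 -0.0009  0.0021] turn 0.003
[-0.87103573 -0.62228079 12.89314186] [-0.0345041   0.199382   -0.00597625]
```

Run:
```python
from h import *
a,_=snap("side"); b,_=snap("wrist")
im=np.hstack([cv2.resize(a["pixels"][140:290,260:440],(384,320)),cv2.resize(b["pixels"],(416,320))])[...,::-1]
cv2.imwrite("pics/c3.png",im)
```

```text
(no output)
```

View pics/c3.png

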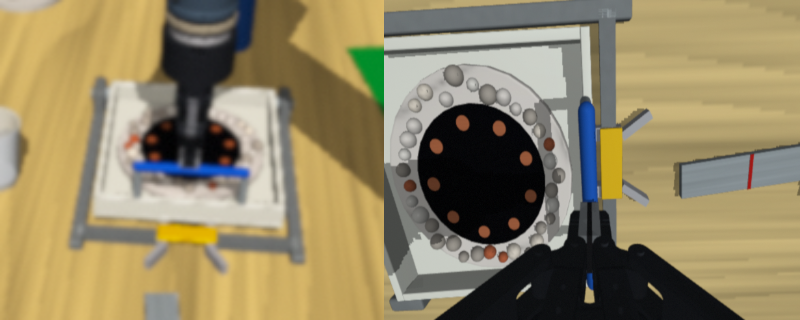

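The fingers have shut with nothing between them, at about (590,225) in the wrist half, and they seem to sit over the blue bar. I'll check the heights of bar and fingertips.

Run:
```python
from h import *
st=manip.sense(); s,W=snap("wrist"); np.savez("pics/w3.npz",px=s["pixels"],W=W)
hs=cv2.cvtColor(s["pixels"],cv2.COLOR_RGB2HSV).astype(int)
m=(hs[...,0]>105)&(hs[...,0]<130)&(hs[...,1]>150)&(hs[...,2]>90)
m[:,:230]=0
ys,xs=np.where(m&~np.isnan(W[...,0])); p=W[m&~np.isnan(W[...,0])]
for v in range(ys.min(),ys.max(),20):
    q=p[abs(ys-v)<4]; print(v,len(q),xs[abs(ys-v)<4].mean() if len(q) else 0,(q.mean(0)*1000).round(1) if len(q) else '',(q[:,2].max()*1000).round(1) if len(q) else '')
for v in range(240,300,8): print(v,[(W[v,u]*1000).round(0).tolist() for u in(300,310,318,326,335)])
H=np.array(s["hand_eye"]);print(H.round(3))
```

```bash
python3 meas.py w3
```

```text
127 43 311.1860465116279 [460.  -65.8  94.1] 96.1
147 164 312.2743902439024 [467.5 -65.5  97. ] 99.6
167 160 313.06875 [476.4 -65.4  97. ] 99.1
187 156 314.3525641025641 [485.7 -65.   97. ] 99.5
207 154 315.5 [495.5 -64.7  97. ] 98.8
227 154 316.5 [505.7 -64.4  96.9] 99.0
247 143 317.23776223776224 [516.3 -64.3  97. ] 99.4
267 0 0  
287 0 0  
307 0 0  
327 0 0  
347 51 316.5686274509804 [574.6 -65.8  99.9] 143.6
240 [[548.0, -77.0, 23.0], [512.0, -68.0, 97.0], [512.0, -64.0, 98.0], [513.0, -60.0, 96.0], [551.0, -51.0, 18.0]]
248 [[555.0, -78.0, 22.0], [517.0, -68.0, 97.0], [516.0, -64.0, 98.0], [517.0, -60.0, 96.0], [558.0, -51.0, 18.0]]
256 [[562.0, -78.0, 23.0], [517.0, -68.0, 104.0], [517.0, -64.0, 104.0], [517.0, -60.0, 105.0], [574.0, -51.0, 0.0]]
264 [[521.0, -72.0, 105.0], [517.0, -68.0, 112.0], [517.0, -64.0, 111.0], [517.0, -60.0, 112.0], [521.0, -56.0, 105.0]]
272 [[517.0, -72.0, 119.0], [516.0, -67.0, 120.0], [517.0, -64.0, 119.0], [517.0, -61.0, 119.0], [521.0, -56.0, 112.0]]
280 [[517.0, -71.0, 124.0], [517.0, -67.0, 125.0], [517.0, -64.0, 125.0], [517.0, -61.0, 125.0], [521.0, -57.0, 119.0]]
288 [[516.0, -71.0, 132.0], [517.0, -67.0, 131.0], [517.0, -64.0, 130.0], [516.0, -61.0, 132.0], [521.0, -57.0, 125.0]]
296 [[515.0, -71.0, 139.0], [518.0, -67.0, 135.0], [516.0, -64.0, 137.0], [518.0, -61.0, 135.0], [515.0, -58.0, 139.0]]
[[ 0.001 -0.946 -0.325  0.084]
 [ 1.     0.001 -0.001 -0.001]
 [ 0.001 -0.325  0.946 -0.143]
 [ 0.     0.     0.     1.   ]]
strap 2752 mean [523.  -40.7  18.7] c [524.7 -40.2] size [68.1 24.5] long axis [0.999 0.051] z [17.7 18.7 19.8]
handle 2616 mean [487.9 -64.6  96.9] c [490.3 -64.6] size [61.5 10.1] long axis [1.    0.026] z [94.2 97.2 98.5]
bar none
red 217 mean [538.1 124.    7.9] c [541.1 124.9] size [41.1  8.6] long axis [0.968 0.252] z [6.8 7.9 9. ]
blade 4539 mean [543.   83.4   7.3] c [545.6  85.7] size [42.  84.2] long axis [ 0.119 -0.993] z [6.3 7.5 8.6]
```

Run:
```python
from h import *
for n,t,q in(("w2",[.526,-.064,.3199],None),("w3",[.5277,-.0642,.0971],None)):
    d=np.load(f"pics/{n}.npz");W=d["W"]; q=[0.0119,0.99993,0,0]
    T=(W-np.array(t))@Ro.from_quat(q).as_matrix()
    v,u=np.mgrid[0:400,0:640]
    m=(abs(T[...,0])<.03)&(abs(T[...,1])<.07)&(T[...,2]<.06)&(T[...,2]>-.06)&(v>200)
    hs=cv2.cvtColor(d["px"],cv2.COLOR_RGB2HSV); m&=(hs[...,1]<110)
    p=T[m]; uu=u[m]; vv=v[m]
    o=np.argsort(-p[:,2])[:200:12]
    print(n,len(p)); print(np.c_[(p[o]*1000).round(1),uu[o],vv[o]])
```

```text
w2 7136
[[ -4.3 -44.2 -12.8 223.  290. ]
 [  5.6  41.6 -14.1 410.  273. ]
 [  1.1  41.5 -14.4 409.  282. ]
 [  6.5  41.4 -14.7 410.  272. ]
 [ -6.  -43.7 -15.1 223.  296. ]
 [ -7.9  41.6 -15.4 408.  300. ]
 [  9.   41.8 -15.6 412.  268. ]
 [  3.5 -43.6 -15.8 221.  279. ]
 [ -5.3  41.2 -15.9 408.  296. ]
 [ -1.5 -43.9 -16.2 221.  289. ]
 [  8.   41.2 -16.5 411.  271. ]
 [  3.   41.6 -16.6 411.  281. ]
 [  3.1 -44.2 -16.8 219.  281. ]
 [  8.3 -43.7 -17.  219.  271. ]
 [  1.3  41.6 -17.1 411.  285. ]
 [ 10.5 -48.6 -17.3 207.  267. ]
 [ 10.6 -50.3 -17.5 203.  267. ]]
w3 13752
[[ 9.40e+00 -5.48e+01  6.00e+01  2.35e+02  2.08e+02]
 [-8.10e+00 -5.95e+01  6.00e+01  2.30e+02  2.32e+02]
 [-1.03e+01 -5.22e+01  6.00e+01  2.41e+02  2.35e+02]
 [-1.33e+01 -5.17e+01  5.99e+01  2.42e+02  2.39e+02]
 [-5.80e+00 -6.41e+01  5.99e+01  2.23e+02  2.29e+02]
 [-1.18e+01 -5.85e+01  5.99e+01  2.32e+02  2.37e+02]
 [-8.70e+00 -3.57e+01  5.99e+01  2.65e+02  2.33e+02]
 [ 5.10e+00 -5.77e+01  5.99e+01  2.31e+02  2.14e+02]
 [-2.01e+01 -5.36e+01  5.98e+01  2.40e+02  2.48e+02]
 [-1.03e+01 -6.99e+01  5.98e+01  2.15e+02  2.35e+02]
 [ 1.00e-01 -6.89e+01  5.98e+01  2.15e+02  2.21e+02]
 [-2.87e+01 -5.56e+01  5.98e+01  2.38e+02  2.59e+02]
 [ 9.40e+00 -5.74e+01  5.97e+01  2.31e+02  2.08e+02]
 [-2.95e+01 -6.97e+01  5.97e+01  2.18e+02  2.60e+02]
 [-8.60e+00 -3.64e+01  5.97e+01  2.64e+02  2.33e+02]
 [-2.62e+01 -5.26e+01  5.97e+01  2.42e+02  2.56e+02]
 [-2.38e+01 -3.43e+01  5.96e+01  2.68e+02  2.53e+02]]
```

The wrist depth shows the shut fingertips level with the TCP, resting on the bar top at z≈98 mm, and 13 mm behind it when open. They are not 22 mm ahead as stated, so I'll back up, open and go 22 mm lower.

Scaled: -0.03 m is -0.04, 0.022 m is 0.0293.

>>> shift_gripper([
  [0,0,-0.04,0,1],
  [0,0,-0.04,0,1],
  [0,0,-0.04,0,1],
  [0,0,-0.04,0,1],
  [0,0,-0.04,0,1],
  [0,0,-0.04,0,1],
  [0,0,-0.0133,0,1],
  [0,0,0.0133,0,1],
  [0,0,0.0293,0,1],
  [0,0,0.0293,0,1],
  [0,0,0.0293,0,1],
  [0,0,0.0293,0,0],
  [0,0,0.0293,0,0],
  [0,0,0.0293,0,0],
  [0,0,0.0293,0,0],
  [0,0,0.0293,0,0],
  [0,0,0.0293,0,0],
  [0,0,0.0293,0,0],
], force=50)

```text
t: 7.75
tcp_pos: [0.5263, -0.0635, 0.0733]
tool_rot: [0.01, 1.0, -0.0, 0.0]
force: [-0.5, 1.0, 3.1]
finger_gap: 0.118
gripper_force: 48.6
```

Run:
```python
from h import *
go([.5255,-.065,.073],np.pi-.0245); st=manip.sense(); print(st["force"],st["ft_torque"])
```

```text
pos [ 0.5263 -0.0635  0.0733] yaw 3.1213 shift [ 0.0008 -0.0015  0.0003] turn 0.0042
[-0.4529863   0.95555293  3.10218656] [0.25644745 0.01894971 0.40604286]
```

Scaled: -0.0811 m is -0.1081, -0.0727 m is -0.0969, -0.045 rad is -0.0286.

>>> shift_gripper([
  [-0.0001,-0.0029,-0.0103,-0.0127,0],
  [-0.0003,-0.0073,-0.0233,-0.0255,0],
  [-0.0005,-0.0123,-0.0363,-0.0286,0],
  [-0.0008,-0.0177,-0.0489,-0.0286,0],
  [-0.0011,-0.0237,-0.0615,-0.0286,0],
  [-0.0013,-0.0303,-0.0736,-0.0286,0],
  [-0.0017,-0.0375,-0.0855,-0.0286,0],
  [-0.002,-0.0451,-0.0969,-0.0286,0],
  [-0.0024,-0.0531,-0.1081,-0.0286,0],
  [-0.0024,-0.0531,-0.1081,-0.0286,0],
  [-0.0024,-0.0531,-0.1081,-0.0286,0],
])

```text
t: 8.85
tcp_pos: [0.5275, -0.1027, 0.1555]
tool_rot: [-0.011, 1.0, 0.001, 0.001]
force: [0.9, 5.3, 4.9]
finger_gap: 0.118
gripper_force: 49.7
```

Run:
```python
from h import *
st=manip.sense(); print(st["force"],st["ft_torque"],st["tcp_pos"])
s,W=snap("wrist"); np.savez("pics/w4.npz",px=s["pixels"],W=W)
```

```bash
python3 meas.py w4
```

```text
[0.93225898 5.25293068 4.94407262] [ 0.96669992 -0.29314941 -0.02831135] [ 0.5275118  -0.10267274  0.15554432]
strap 1815 mean [523.3 -40.7  18.7] c [524.5 -39.2] size [66.8 26.1] long axis [1.   0.03] z [17.5 18.7 19.8]
handle 5563 mean [ 509.7 -103.5  177.3] c [ 522.5 -102.8] size [124.4  11. ] long axis [1.    0.027] z [174.8 177.5 178.8]
bar none
red 145 mean [538.4 124.2   7.8] c [541.1 125.1] size [40.5  9.1] long axis [0.963 0.268] z [6.7 7.9 8.8]
blade 3029 mean [543.4  83.3   7.3] c [545.6  85.4] size [41.3 84.1] long axis [ 0.119 -0.993] z [6.2 7.5 8.7]
```

Handle top is at 178.5 mm, so the tray stands at about 20°. Now release it and rise.

Scaled: -0.1 m is -0.1333, -0.06 m is -0.08.

>>> shift_gripper([
  [0,0,0,0,0.4],
  [0,0,0,0,0.7],
  [0,0,0,0,1],
  [0,0,0,0,1],
  [0,0,0,0,1],
  [0,0,-0.04,0,1],
  [0,0,-0.08,0,1],
  [0,0,-0.1333,0,1],
  [0,0,-0.1333,0,1],
], quiet=true)

```text
ok
```

Run:
```python
from h import *
go([.527,.2133,.12],np.pi+.118); go([.527,.2133,.011],np.pi+.118)
s,W=snap("wrist"); np.savez("pics/w5.npz",px=s["pixels"],W=W)
```

```bash
python3 meas.py w5
```

```text
pos [ 0.5304 -0.1048  0.2592] yaw -3.1181 shift [-0.0026  0.3188  0.1377] turn -6.3777
pos [ 0.5304 -0.1048  0.2592] yaw -3.1181 shift [-0.0014  0.3193  0.2467] turn -6.3777
strap 1037 mean [523.8 -40.5  18.7] c [524.5 -39.3] size [66.5 25.1] long axis [1.    0.028] z [17.5 18.7 20. ]
handle 2044 mean [ 519.4 -102.9  177.3] c [ 526.2 -102.4] size [129.7   9.6] long axis [1.   0.03] z [174.5 177.6 178.9]
bar 927 mean [525.9 212.6  23.2] c [527.4 213.2] size [79.  17.4] long axis [0.992 0.13 ] z [21.6 23.2 24.6]
red 80 mean [539.3 124.4   7.7] c [540.7 124.9] size [37.9  6.2] long axis [0.971 0.239] z [6.6 7.7 9.4]
blade 1903 mean [533.8 167.1   7.2] c [535.2 167.1] size [39.9 82.6] long axis [ 0.122 -0.992] z [5.8 7.4 8.7]
```

Scaled: 0.319 m is 0.4253, 0.12 m is 0.16, -0.0945 rad is -0.0602.

>>> shift_gripper([
  [-0.0035,0.0667,0.0267,-0.0602,1],
  [-0.0035,0.1333,0.0533,-0.0602,1],
  [-0.0035,0.2,0.08,-0.0602,1],
  [-0.0035,0.2667,0.1067,-0.0602,1],
  [-0.0035,0.3333,0.1333,-0.0602,1],
  [-0.0035,0.4,0.16,-0.0602,1],
  [-0.0035,0.4253,0.1867,-0.0602,1],
  [-0.0021,0.4253,0.2533,-0.0602,1],
  [-0.0019,0.4253,0.3,-0.0602,1],
  [-0.0019,0.4253,0.32,-0.0602,1],
  [-0.0019,0.4253,0.3289,-0.0602,1],
  [-0.0019,0.4253,0.3289,-0.0602,1],
  [-0.0019,0.4253,0.3289,-0.0602,1],
])

```text
t: 11.15
tcp_pos: [0.5224, 0.2154, 0.0086]
tool_rot: [-0.058, 0.998, 0.0, 0.001]
force: [0.0, 0.1, 1.0]
finger_gap: 1.0
gripper_force: 0.0
```

Run:
```python
from h import *
go([.527,.2133,.011])
s,W=snap("wrist"); save(s,"w6.png")
```

```text
pos [0.5224 0.2154 0.0086] yaw -3.0246 shift [-0.0044 -0.0026 -0.0024] turn None
```

View pics/w6.png

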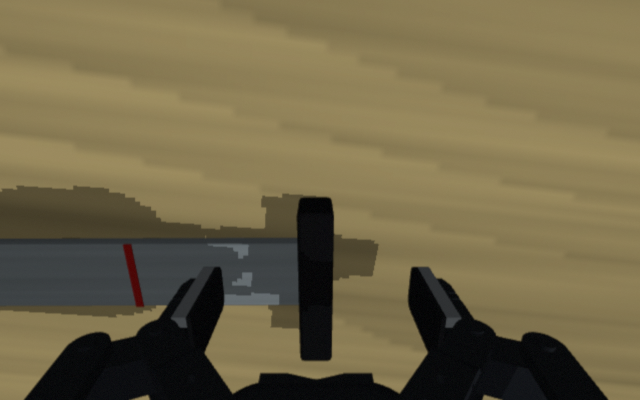

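The tail bar at (315,280) lies square and centred between the fingers at (218,270) and (412,270). I'll centre the pads along the bar, rise 2.5 mm to clear the blade top and pinch.

Scaled: -0.0044 m is -0.0059, -0.0025 m is -0.0033.

>>> shift_gripper([
  [-0.0059,0,-0.0033,0,1],
  [-0.0059,0,-0.0033,0,0],
  [-0.0059,0,-0.0033,0,0],
  [-0.0059,0,-0.0033,0,0],
  [-0.0059,0,-0.0033,0,0],
  [-0.0059,0,-0.0033,0,0],
  [-0.0059,0,-0.0033,0,0],
  [-0.0059,0,-0.0033,0,0],
], force=40)

```text
t: 12.0
tcp_pos: [0.5255, 0.216, 0.01]
tool_rot: [-0.059, 0.998, -0.0, 0.0]
force: [-0.0, -1.2, 2.3]
finger_gap: 0.178
gripper_force: 40.3
```

Run:
```python
from h import *
s,W=snap("wrist"); np.savez("pics/w7.npz",px=s["pixels"],W=W); st=manip.sense(); print(st["force"],st["tcp_pos"]); go([0,0,0])
```

```bash
python3 meas.py w7
```

```text
[ 0.07056099 -0.27579659  2.76833402] [0.52551543 0.21598624 0.00996528]
pos [0.5255 0.216  0.01  ] yaw -3.0238 shift [ 0.5473 -0.1527  0.01  ] turn None
strap none
handle none
bar 5681 mean [522.2 214.8  23.9] c [526.9 213.2] size [40.1 79.7] long axis [ 0.987 -0.164] z [22.3 23.7 27.3]
red 506 mean [538.1 124.3   8.3] c [541.7 124.6] size [42.6  6.2] long axis [0.996 0.085] z [7.2 8.3 9.3]
blade 8552 mean [532.5 161.3   7.7] c [536.8 164.3] size [43.4 84.4] long axis [ 0.104 -0.995] z [6.8 7.8 8.7]
```

Create lat.py:
```python
import sys
from h import *
# blade edges & mouth in tool axes (pose saved); args: npz name
d=np.load(f"pics/{sys.argv[1]}.npz"); st=manip.sense(); W=d["W"]
hs=cv2.cvtColor(d["px"],cv2.COLOR_RGB2HSV).astype(int); H,S,V=hs[...,0],hs[...,1],hs[...,2]
R=Ro.from_quat(st["tool_rot"]).as_matrix(); a=np.arctan2(R[1,0],R[0,0])
X=np.array([np.cos(a),np.sin(a)]); Y=np.array([np.sin(a),-np.cos(a)])   # tool x,y in the world plane
D=W[...,:2]-st["tcp_pos"][:2]; tx=D@X; ty=D@Y; z=W[...,2]
m=(S<85)&(V>50)&(z>.005)&(z<.0105)&(abs(tx)<.04)
for c in np.arange(-.165,-.02,.02):
    b=tx[m&(abs(ty-c)<.006)]
    if len(b)>20: print("ty %.3f edges"%c,np.percentile(b*1000,[1,99]).round(1))
r=((H<8)|(H>172))&(S>120)&(z<.02)&(abs(tx)<.03)&(ty<0)
print("red",(tx[r].mean()*1000).round(1),(ty[r].mean()*1000).round(1),r.sum())
s=(H>18)&(H<30)&(S>180)&(V>120)&(z>.016)&(z<.022)&(ty<0)&(abs(tx)<.06)
if s.sum(): print("strap tx",np.percentile(tx[s]*1000,[1,50,99]).round(1),"ty",np.percentile(ty[s]*1000,[1,50,99]).round(1))
print("tcp",st["tcp_pos"].round(4),"yaw",round(a,4))
```

```bash
python3 lat.py w7
```

```text
ty -0.165 edges [-19.6   4. ]
ty -0.145 edges [-19.3  16. ]
ty -0.125 edges [-19.2  16. ]
ty -0.105 edges [-19.2  15.9]
ty -0.085 edges [-19.2  16. ]
ty -0.065 edges [-19.1  16. ]
ty -0.045 edges [-19.3  16.1]
ty -0.025 edges [-17.5  16.3]
red -1.2 -92.9 510
tcp [0.5255 0.216  0.01  ] yaw -3.0238
```

Run:
```python
from h import *
go([.518,.164,.010],-3.1171)
```

```text
pos [0.5255 0.216  0.01  ] yaw -3.0238 shift [ 0.0136 -0.0507 -0.    ] turn 0.0933
```

The manual's scale: shifts go in shares of 0.75 m and turns go in shares of pi/2 rad. Converting my numbers, -0.0507 m is -0.0676, -0.04 m is -0.0533, 0.0933 rad is 0.0594.

>>> shift_gripper([
  [0.004,-0.0133,0,0.0127,0],
  [0.008,-0.0267,0,0.0255,0],
  [0.012,-0.04,0,0.0382,0],
  [0.016,-0.0533,0,0.0509,0],
  [0.0181,-0.0676,0,0.0594,0],
  [0.0181,-0.0676,0,0.0594,0],
  [0.0181,-0.0676,0,0.0594,0],
  [0.0181,-0.0676,0,0.0594,0],
])

```text
t: 12.85
tcp_pos: [0.5176, 0.1629, 0.0099]
tool_rot: [-0.012, 1.0, -0.001, -0.001]
force: [-1.2, -4.5, 4.9]
finger_gap: 0.174
gripper_force: 40.6
```

Run:
```python
from h import *
s,W=snap("wrist"); save(s,"w8.png"); np.savez("pics/w8.npz",px=s["pixels"],W=W)
```

```bash
python3 lat.py w8; python3 meas.py w8
```

```text
ty -0.165 edges [-39.9   4.3]
ty -0.145 edges [-19.6  16. ]
ty -0.125 edges [-19.3  16.1]
ty -0.105 edges [-19.5  16.1]
ty -0.085 edges [-19.4  16.1]
ty -0.065 edges [-19.4  16.1]
ty -0.045 edges [-19.2  16.1]
ty -0.025 edges [-17.6  16.2]
red -0.9 -93.1 503
tcp [0.5176 0.163  0.01  ] yaw -3.1166
strap none
handle none
bar 5711 mean [514.4 162.   23.9] c [519.1 159.9] size [40.  80.1] long axis [ 0.968 -0.25 ] z [22.3 23.7 27.2]
red 501 mean [521.4  70.3   8.3] c [522.5  70.2] size [36.3  5. ] long axis [1.    0.012] z [7.3 8.4 9.2]
blade 8639 mean [519.5 107.6   7.7] c [524.  110.5] size [42.9 84.6] long axis [ 0.024 -1.   ] z [6.8 7.8 8.7]
```

View pics/w8.png

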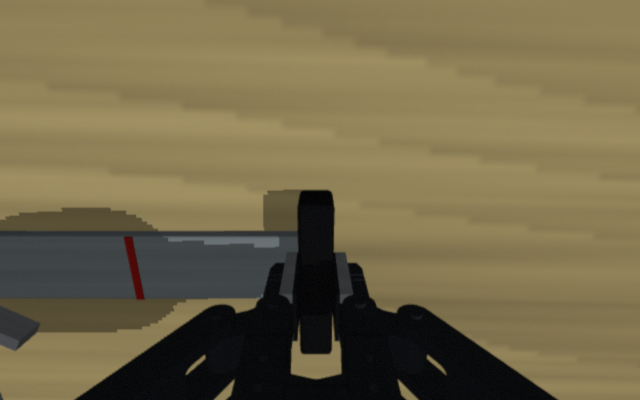

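The picture shows the blade held square, with the red line at (134,268) and the lead-in rail's end at (20,327). Now I advance along the slot.

Scaled: -0.05 m is -0.0667, -0.04 m is -0.0533.

>>> shift_gripper([
  [-0.0005,-0.0133,0,0,0],
  [-0.0005,-0.0267,0,0,0],
  [-0.0005,-0.04,0,0,0],
  [-0.0005,-0.0533,0,0,0],
  [-0.0005,-0.0667,0,0,0],
  [-0.0005,-0.0667,0,0,0],
])

```text
t: 13.5
tcp_pos: [0.5197, 0.1124, 0.0099]
tool_rot: [-0.012, 1.0, -0.0, -0.0]
force: [-0.1, -1.9, 4.8]
finger_gap: 0.172
gripper_force: 40.6
```

>>> shift_gripper([
  [0,-0.0133,0,0,0],
  [0,-0.0267,0,0,0],
  [0,-0.04,0,0,0],
  [0,-0.0533,0,0,0],
  [0,-0.0533,0,0,0],
  [0,-0.0533,0,0,0],
])

```text
t: 14.1
tcp_pos: [0.5204, 0.0724, 0.0099]
tool_rot: [-0.012, 1.0, -0.001, -0.0]
force: [-0.2, -2.6, 5.8]
finger_gap: 0.173
gripper_force: 40.7
```

Run:
```python
from h import *
s,W=snap("wrist"); save(s,"w9.png"); np.savez("pics/w9.npz",px=s["pixels"],W=W)
s,W=snap("side"); save(s,"s9.png",(270,190,450,325),4)
```

```bash
python3 lat.py w9; python3 meas.py w9
```

```text
ty -0.165 edges [-24.4   3.5]
ty -0.145 edges [-24.   32.6]
ty -0.125 edges [32.1 38.2]
ty -0.105 edges [-23.8  39.3]
ty -0.085 edges [-34.2  16. ]
ty -0.065 edges [-19.4  39.2]
ty -0.045 edges [-19.4  16.1]
ty -0.025 edges [-17.8  16.1]
red -1.2 -92.9 507
strap tx [28.1 30.5 32.6] ty [-124.5 -112.8 -101.3]
tcp [0.5204 0.0724 0.0099] yaw -3.117
strap 480 mean [493.1 -40.7  18.8] c [493.2 -41.1] size [ 5.  23.9] long axis [ 0.03 -1.  ] z [17.6 18.9 19.8]
handle none
bar 5684 mean [517.1  71.5  23.9] c [521.8  69.4] size [39.9 80.6] long axis [ 0.968 -0.249] z [22.3 23.7 27.1]
red 503 mean [524.4 -20.1   8.2] c [527.  -20.2] size [ 6.6 40.5] long axis [ 0.999 -0.045] z [7.3 8.3 9.2]
blade 2678 mean [519.1  42.4   7.7] c [526.3  45.6] size [31.8 44.3] long axis [ 0.999 -0.035] z [6.8 7.7 8.7]
```

View pics/w9.png

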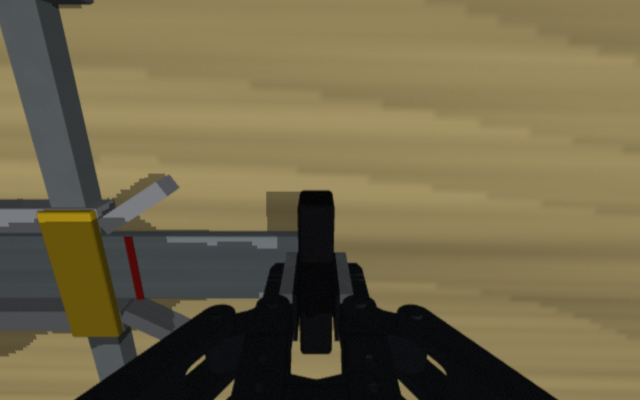

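Blade tip is through under the strap (strap mouth edge around (100,270)); the red line at (134,268) is still about 8 mm short. Advance 7.9 mm.

Scaled: -0.0079 m is -0.0105, -0.004 m is -0.0053.

>>> shift_gripper([
  [0,-0.0053,0,0,0],
  [0,-0.0105,0,0,0],
  [0,-0.0105,0,0,0],
  [0,-0.0105,0,0,0],
])

```text
t: 14.6
tcp_pos: [0.5205, 0.0655, 0.0099]
tool_rot: [-0.012, 1.0, -0.0, -0.0]
force: [-0.9, 2.5, 6.0]
finger_gap: 0.179
gripper_force: 40.7
```

Run:
```python
from h import *
s,W=snap("wrist"); save(s,"w10.png",(0,180,200,350),4); np.savez("pics/w10.npz",px=s["pixels"],W=W)
```

```bash
python3 lat.py w10
```

```text
ty -0.165 edges [-24.4   2.7]
ty -0.145 edges [-24.3  32.5]
ty -0.125 edges [-24.1  32.6]
ty -0.105 edges [-20.1  39.9]
ty -0.085 edges [-29.9  16. ]
ty -0.065 edges [-19.4  38.8]
ty -0.045 edges [-19.2  15.9]
ty -0.025 edges [-17.7  16.1]
red -1.2 -92.9 508
strap tx [28.  30.6 32.4] ty [-117.5 -107.   -94.5]
tcp [0.5204 0.0655 0.0099] yaw -3.1175
```

View pics/w10.png

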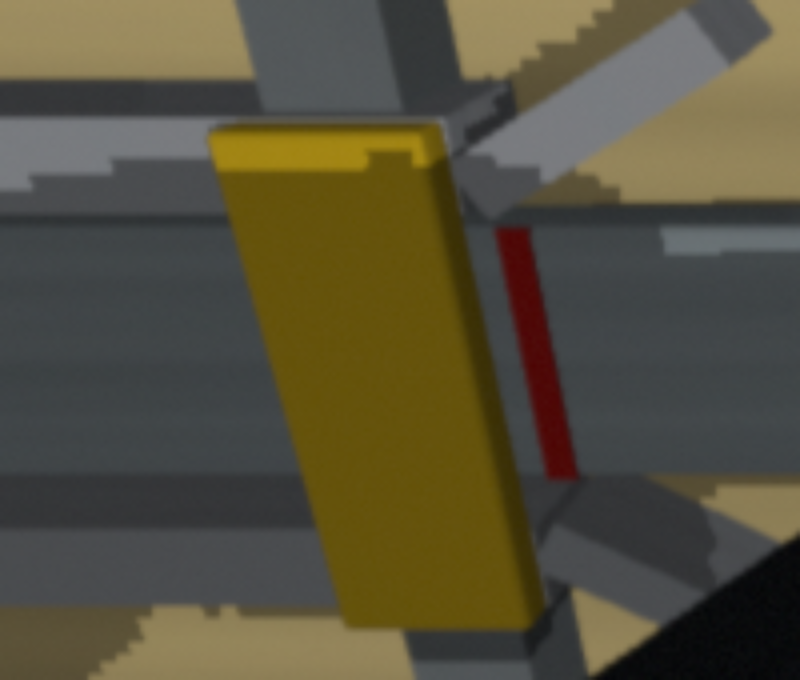

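Create mouth.py:
```python
import sys
from h import *
d=np.load(f"pics/{sys.argv[1]}.npz"); st=manip.sense(); W=d["W"]
hs=cv2.cvtColor(d["px"],cv2.COLOR_RGB2HSV).astype(int); H,S,V=hs[...,0],hs[...,1],hs[...,2]
R=Ro.from_quat(st["tool_rot"]).as_matrix(); a=np.arctan2(R[1,0],R[0,0])
X=np.array([np.cos(a),np.sin(a)]); Y=np.array([np.sin(a),-np.cos(a)])
D=W[...,:2]-st["tcp_pos"][:2]; tx=D@X; ty=D@Y; z=W[...,2]
s=(H>18)&(H<30)&(S>180)&(z>.012)&(z<.024)&(ty<-.05)
r=((H<8)|(H>172))&(S>120)&(z<.02)&(abs(tx)<.03)&(ty<0)
for c in (-.016,-.008,0,.008,.014):
    b=s&(abs(tx-c)<.004); t=b&(z>.0172); q=r&(abs(tx-c)<.004)
    print(c,"strap top ty",np.percentile(ty[t]*1000,[1,50,99]).round(1),"all",(ty[b].max()*1000).round(1),"red",np.percentile(ty[q]*1000,[1,50,99]).round(1) if q.any() else '')
print("strap tx",np.percentile(tx[s]*1000,[.5,99.5]).round(1))
```

```bash
python3 mouth.py w10
```

```text
-0.016 strap top ty [-117.5 -105.5  -94.1] all -93.7 red [-95.  -92.7 -90.7]
-0.008 strap top ty [-117.3 -105.2  -94.1] all -93.7 red [-94.9 -92.9 -90.8]
0 strap top ty [-117.3 -105.4  -94.1] all -93.6 red [-95.3 -92.9 -90.8]
0.008 strap top ty [-117.1 -105.4  -94.1] all -93.5 red [-94.9 -93.1 -90.6]
0.014 strap top ty [-117.3 -105.5  -94.2] all -93.7 red [-95.1 -93.  -90.9]
strap tx [-34.3  32.4]
```

Scaled: -0.001 m is -0.0013.

>>> shift_gripper([
  [0,-0.0013,0,0,0],
  [0,-0.0013,0,0,0],
  [0,-0.0013,0,0,0],
])

```text
t: 14.95
tcp_pos: [0.5205, 0.065, 0.0099]
tool_rot: [-0.012, 1.0, 0.0, -0.0]
force: [-0.1, 3.6, 5.9]
finger_gap: 0.173
gripper_force: 40.7
```

Run:
```python
from h import *
s,W=snap("wrist"); np.savez("pics/w11.npz",px=s["pixels"],W=W)
```

```bash
python3 mouth.py w11
```

```text
-0.016 strap top ty [-117.1 -104.8  -93.6] all -93.0 red [-95.  -92.8 -90.6]
-0.008 strap top ty [-116.6 -105.   -93.6] all -93.3 red [-95.  -92.8 -90.8]
0 strap top ty [-116.9 -104.8  -93.6] all -92.8 red [-95.2 -92.9 -90.6]
0.008 strap top ty [-116.9 -104.8  -93.7] all -93.2 red [-95.  -92.7 -90.9]
0.014 strap top ty [-116.8 -105.   -93.6] all -93.0 red [-95.  -92.8 -90.9]
strap tx [-34.3  32.4]
```

Scaled: -0.25 m is -0.3333, -0.21 m is -0.28.

>>> shift_gripper([
  [0,0,0,0,0.25],
  [0,0,0,0,0.4],
  [0,0,0,0,0.55],
  [0,0,0,0,0.6],
  [0,0,-0.0267,0,0.6],
  [0,0,-0.08,0,0.6],
  [0,0,-0.1467,0,0.8],
  [0,0,-0.2133,0,1],
  [0,0,-0.28,0,1],
  [0,0,-0.3333,0,1],
  [0,0,-0.3333,0,1],
  [0,0,-0.3333,0,1],
])

```text
t: 16.2
tcp_pos: [0.5208, 0.0652, 0.2606]
tool_rot: [-0.012, 1.0, -0.0, 0.001]
force: [0.3, 0.3, -0.8]
finger_gap: 1.001
gripper_force: 0.0
```

Run:
```python
from h import *
s,W=snap("wrist"); np.savez("pics/w12.npz",px=s["pixels"],W=W)
go([.5265,-.103,.23],-np.pi+.0245); go([.5265,-.103,.154])
```

```bash
python3 meas.py w12; python3 mouth.py w12
```

```text
pos [0.5199 0.0652 0.2592] yaw -3.1172 shift [-0.0026 -0.1683  0.0291] turn -0.0001
pos [0.5199 0.0652 0.2592] yaw -3.1172 shift [-0.0027 -0.1683  0.1051] turn None
strap 1055 mean [524.2 -39.8  18.8] c [525.1 -40.2] size [66.5 22.6] long axis [1.    0.028] z [17.4 18.9 20.2]
handle 901 mean [ 481.3 -102.1  176.9] c [ 481.9 -102.6] size [39.9  9.4] long axis [1.    0.012] z [173.4 177.2 179.1]
bar 818 mean [521.4  64.   23.7] c [523.   64.2] size [78.  14.5] long axis [1.   0.02] z [22.2 23.7 25.1]
red 72 mean [526.2 -27.    8.2] c [525.9 -26.9] size [34.1  3.2] long axis [1.    0.012] z [6.6 8.3 9.7]
blade 534 mean [523.6  43.    7.8] c [525.4  43.2] size [22.6 39.1] long axis [ 1. -0.] z [6.5 7.9 9.1]
-0.016 strap top ty [-117.6 -106.3  -94.8] all -94.8 red [-95.1 -93.  -91.9]
-0.008 strap top ty [-117.4 -106.   -95.1] all -94.6 red [-95.  -93.7 -92.4]
0 strap top ty [-117.5 -106.4  -94.8] all -94.7 red [-94.9 -93.4 -91.9]
0.008 strap top ty [-117.4 -105.9  -95.1] all -94.6 red [-95.1 -93.7 -92. ]
0.014 strap top ty [-117.4 -105.9  -94.6] all -94.3 red [-95.7 -93.7 -92.3]
strap tx [-34.4  31.5]
```

Scaled: -0.1683 m is -0.2244, -0.15 m is -0.2.

>>> shift_gripper([
  [-0.0035,-0.0667,-0.0133,0,1],
  [-0.0035,-0.1333,-0.0133,0,1],
  [-0.0035,-0.2,-0.0133,0,1],
  [-0.0035,-0.2244,-0.0133,0,1],
  [-0.0035,-0.2244,-0.0133,0,1],
  [-0.0035,-0.2244,0.04,0,1],
  [-0.0036,-0.2244,0.0933,0,1],
  [-0.0036,-0.2244,0.12,0,1],
  [-0.0036,-0.2244,0.14,0,1],
  [-0.0036,-0.2244,0.14,0,1],
  [-0.0036,-0.2244,0.14,0,1],
])

```text
t: 17.35
tcp_pos: [0.5268, -0.1017, 0.1539]
tool_rot: [-0.013, 1.0, 0.001, -0.001]
force: [-0.7, 0.6, -0.1]
finger_gap: 1.0
gripper_force: 0.0
```

Run:
```python
from h import *
s,W=snap("wrist"); np.savez("pics/w13.npz",px=s["pixels"],W=W); go([.5265,-.103,.154])
```

```bash
python3 meas.py w13
```

```text
pos [ 0.5275 -0.1022  0.1547] yaw -3.1163 shift [ 0.0011 -0.0008  0.0007] turn None
strap 1902 mean [523.4 -40.4  18.5] c [524.7 -38.9] size [67.3 26.7] long axis [1.   0.02] z [17.3 18.7 19.8]
handle 5642 mean [ 509.2 -103.5  177.2] c [ 521.9 -102.9] size [123.2  10.8] long axis [1.    0.026] z [174.7 177.5 178.7]
bar 1597 mean [520.7  62.4  23.4] c [522.4  62.9] size [79.  17.2] long axis [1.    0.027] z [21.8 23.4 24.6]
red none
blade 1043 mean [523.3  44.    7.4] c [524.8  43.3] size [26.1 39.3] long axis [ 1.    -0.002] z [6.2 7.6 8.7]
```

Scaled: 0.0695 m is 0.0927, 0.0084 m is 0.0112.

>>> shift_gripper([
  [0,0,0,0,0],
  [0,0,0,0,0],
  [0,0,0,0,0],
  [0,0,0,0,0],
  [0,0,0,0,0],
  [0,0,0,0,0],
  [0,0,0,0,0],
  [0,0.008,0.0112,0,0],
  [0,0.0156,0.0227,0,0],
  [0,0.0228,0.0345,0,0],
  [0,0.0293,0.0467,0,0],
  [0,0.0353,0.0592,0,0],
  [0,0.0408,0.0719,0,0],
  [0,0.0457,0.0848,0,0],
  [0,0.0473,0.0893,0,0],
  [0,0.0485,0.0927,0,0],
  [0,0.0485,0.0927,0,0],
  [0,0.0485,0.0927,0,0],
], force=50)

```text
t: 19.2
tcp_pos: [0.5268, -0.0668, 0.0846]
tool_rot: [-0.012, 1.0, -0.0, -0.0]
force: [1.3, -2.9, -6.7]
finger_gap: 0.121
gripper_force: 49.7
```

Run:
```python
from h import *
s,W=snap("wrist"); np.savez("pics/w14.npz",px=s["pixels"],W=W); go([0,0,0]); st=manip.sense(); print(st["force"],st["ft_torque"])
```

```bash
python3 meas.py w14|grep handle
```

```text
pos [ 0.5267 -0.0668  0.0846] yaw -3.1174 shift [0.525  0.0796 0.0847] turn None
[ 0.77813801 -3.36485955 -7.45155515] [-0.82849602 -0.27951066  0.03516264]
handle 5906 mean [508.1 -67.8 108. ] c [516.8 -67.3] size [114.9  11.4] long axis [1.   0.03] z [105.7 108.3 109.6]
```

Scaled: 0.003 m is 0.004, 0.002 m is 0.0027.

>>> shift_gripper([
  [0,0.0004,0.0013,0,0],
  [0,0.0008,0.0027,0,0],
  [0,0.0012,0.004,0,0],
  [0,0.0012,0.004,0,0],
  [0,0.0012,0.004,0,0],
], only="tcp_pos|force")

```text
tcp_pos: [0.5268, -0.0663, 0.0829]
force: [-1.3, -4.9, 0.5]
gripper_force: 50.4
```

>>> shift_gripper([
  [0,0.0004,0.0013,0,0],
  [0,0.0004,0.0013,0,0],
  [0,0.0004,0.0013,0,0],
  [0,0.0004,0.0013,0,0],
], only="tcp_pos|force")

```text
tcp_pos: [0.5268, -0.066, 0.0819]
force: [-1.2, -5.0, -0.2]
gripper_force: 50.5
```

Run:
```python
from h import *
s,W=snap("wrist"); np.savez("pics/w15.npz",px=s["pixels"],W=W)
```

```bash
python3 meas.py w15|grep handle
```

```text
handle 5909 mean [507.9 -67.  105.5] c [517.3 -66.4] size [115.9  11.4] long axis [1.   0.03] z [103.1 105.7 107. ]
```

Scaled: 0.001 m is 0.0013, 0.0003 m is 0.0004.

>>> shift_gripper([
  [0,0.0004,0.0013,0,0],
  [0,0.0004,0.0013,0,0],
  [0,0.0004,0.0013,0,0],
  [0,0.0004,0.0013,0,0],
], only="tcp_pos|force:")

```text
tcp_pos: [0.5268, -0.0658, 0.0812]
force: [-1.4, -5.5, 2.9]
gripper_force: 50.8
```

>>> shift_gripper([
  [0,0.0004,0.0013,0,0],
  [0,0.0004,0.0013,0,0],
  [0,0.0004,0.0013,0,0],
  [0,0.0004,0.0013,0,0],
], only="tcp_pos|force:")

```text
tcp_pos: [0.5268, -0.0657, 0.0812]
force: [-4.0, -6.0, 8.5]
gripper_force: 51.5
```

Run:
```python
from h import *
s,W=snap("wrist"); np.savez("pics/w16.npz",px=s["pixels"],W=W)
```

```bash
python3 meas.py w16|grep handle
```

```text
handle 5903 mean [507.9 -66.8 104.7] c [517.1 -66. ] size [115.6  11.9] long axis [1.    0.028] z [102.4 105.  106.2]
```

Force rises while the height stops changing, with the handle top at 106 mm, so the foot is on the blade and the tray is level. Release and retreat.

Scaled: -0.2 m is -0.2667, -0.17 m is -0.2267.

>>> shift_gripper([
  [0,0,0,0,0.3],
  [0,0,0,0,0.6],
  [0,0,0,0,1],
  [0,0,0,0,1],
  [0,0,0,0,1],
  [0,0,-0.04,0,1],
  [0,0,-0.0933,0,1],
  [0,0,-0.16,0,1],
  [0,0.04,-0.2267,0,1],
  [0,0.1067,-0.2667,0,1],
  [0,0.1333,-0.2667,0,1],
  [0,0.1333,-0.2667,0,1],
  [0,0.1333,-0.2667,0,1],
  [0,0.1333,-0.2667,0,1],
])

```text
t: 22.45
tcp_pos: [0.5237, 0.0346, 0.2784]
tool_rot: [-0.012, 1.0, -0.0, -0.001]
force: [0.5, -0.2, -1.1]
finger_gap: 1.0
gripper_force: 0.0
```

Run:
```python
from h import *
s,W=snap("wrist"); np.savez("pics/w17.npz",px=s["pixels"],W=W)
a,_=snap("side")
im=np.hstack([cv2.resize(a["pixels"][150:370,200:440],(390,358)),cv2.resize(s["pixels"][0:260,140:440],(410,358))])[...,::-1]
cv2.imwrite("pics/c17.png",im)
```

```bash
python3 meas.py w17; python3 mouth.py w17
```

```text
strap 992 mean [524.1 -39.8  18.6] c [525.1 -40.4] size [66.6 22.5] long axis [1.    0.023] z [17.  18.9 20.2]
handle 1088 mean [517.2 -64.9 104.3] c [525.4 -65.2] size [129.5   9.2] long axis [0.999 0.033] z [100.4 104.9 106.6]
bar 746 mean [521.1  63.7  23.7] c [523.1  63.9] size [78.3 15. ] long axis [1.    0.026] z [22.3 23.7 25.1]
red 59 mean [525.5 -26.8   8.1] c [526.4 -26.8] size [37.   2.5] long axis [0.999 0.034] z [6.7 8.3 9.4]
blade 529 mean [523.9  43.8   7.6] c [524.8  43.4] size [37.6 24.4] long axis [1.    0.007] z [6.  7.7 9.5]
-0.016 strap top ty [-86.9 -75.2 -63.9] all -63.8 red [-63.  -62.1 -61.4]
-0.008 strap top ty [-86.4 -75.2 -63.6] all -63.5 red [-62.7 -61.9 -61.1]
0 strap top ty [-85.9 -74.7 -63.8] all -63.5 red [-63.7 -62.3 -60.8]
0.008 strap top ty [-86.6 -75.4 -64.2] all -64.0 red [-63.2 -62.4 -61.6]
0.014 strap top ty [-86.2 -74.9 -63.8] all -63.7 red [-63.2 -62.4 -61.5]
strap tx [-30.8  34.7]
```

View pics/c17.png

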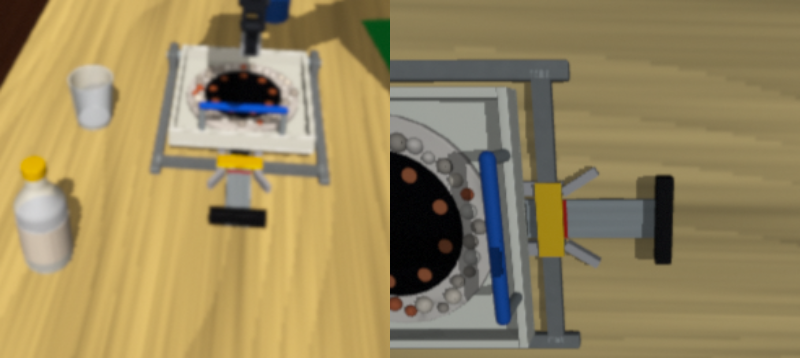

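The last views show the tray level, with the handle bar at about (240,107) on the left. The red line sits at the strap's face at about (565,220) on the right, the gripper is clear, and the cup and bottle have not moved.

```bash
python3 -c "
from station import manip
print(manip.sign_off())"
```

```text
the job is handed in; nothing more can be done
None
```

The job is handed in at about 22 s: the tray, tipped to about 20° and then lowered, measures level with its foot on the blade, the red line is within about 1 mm of the slot's mouth, the gripper is clear, and the bottle, torch and cup were not touched.

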